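Fit the battery pack in the patient-simulator analyser

TASK

Lever the analyser's hinged battery cover up with the blade of the flat pry tool and swing it up past upright so that it stays open, then fit the shorter of the two battery packs in the bay and press it down until its top is flush with the deck around it. Lay the pry tool down flat on the bench and leave the cover open; do not shift the longer pack, the spray can, the mug or the handheld tester.

Things in the scene. Friction and masses are not known exactly. Their poses are not given: they have to be found in the camera images.
- analyser: Bench analyser, grey top with orange sides, fixed to the bench. Its origin is on the bench under the centre of the battery bay; z up. The housing runs x -75 to +115 mm, y -55 to +115 mm, and its flat deck is 75 mm high. The cover's free edge and the housing's -y side face the side from which the blade goes in; the hinge is on the +y side. Turned by up to about 0.4 rad from the world axes.
- bay (a point): Centre of the mouth of the battery bay, at deck height (75 mm); axes as the analyser. The bay is a rectangular recess 105 mm along x by 63 mm along y, 40 mm deep, with a 3 mm lead-in chamfer. In it a flat contact block carries the pack: up, its face is 20 mm below the deck (a pack set on it stands 20 mm proud); pressed fully down it is 40 mm below (the pack is flush).
- contact_block (a joint): How far the contact block has been pressed down, 0 (up) to 0.0205 m (home). It is stiff: it slides at about 8 N and stays where it is left; the pack's weight alone does not move it.
- cover (a joint): Angle of the grey battery cover, 0 shut to 1.95 rad (leaning back past upright). A stiff hinge: it stays where it is left and takes about 1.5 N at its free edge.
- cover_hinge (a point): Middle of the cover's hinge line, which runs along the analyser's x, 72 mm in +y from the bay centre and 84 mm above the bench. The cover is a plate 124 mm (x) by 114 mm, 4 mm thick, whose underside passes through this line; shut, the underside is 9 mm above the deck. Skirts 9 mm deep and 3 mm thick run down its two x sides only: under the free edge the 9 mm gap is open for the blade.
- cover_edge (a point): Middle of the cover's free edge, on its underside, 114 mm from the hinge; 42 mm in -y from the bay centre when shut, 13 mm inside the housing's -y side. Moves with the cover.
- pry: Flat pry tool, 178 mm long, lying on the bench. Origin on its underside where the handle meets the blade; x points along the blade, z up. Black handle 90 mm long (x -90 to 0), 20 mm wide, 18 mm high; steel blade 88 mm long (x 0 to 88), 20 mm wide, 3 mm thick, centred 9 mm above the underside.
- pry_tip (a point): Middle of the tip of the pry tool's blade, 88 mm ahead of the tool's origin, 9 mm above its underside.
- pry_grip (a point): A good place to grip the pry tool: in the handle's middle height, 25 mm behind the tool's origin.
- pack: The shorter battery pack, the one that fits: black block 100 mm (x) by 58 mm (y) by 40 mm high with a paper label on top. Origin at the centre of its underside, z up. Its lowest 6 mm are 2 mm narrower all round. It may go in either way round.
- pack_top (a point): Centre of the shorter pack's top face, 40 mm above its underside.
- long_pack: A battery pack for another device: like the shorter one but 135 mm long, 58 mm wide, 40 mm high; does not fit. Origin at the centre of its underside. Leave it alone. The two packs may lie in each other's place.
- cleaner: Upright spray can, 54 mm across, 150 mm tall; origin under its centre. Leave it alone.
- mug: White mug, 80 mm across, 90 mm tall, handle towards its +y; origin under its centre. Leave it alone.
- tester: Orange handheld tester lying flat, 90 mm (x) by 150 mm (y) by 39 mm high; origin under its centre. Leave it alone.

How it is judged (in metres and radians):
On the way, in this order (a step that is already met when the one before it is completed fails the run):
1. the blade of the pry tool is lifting the cover (cover beyond 0.35 rad, the tool bearing on it) (value of joint cover above 0.35 rad and contact force between pry and analyser above 0.1 N), for 0.05 s.
2. the cover stands open past upright or nearly so (beyond 1.4 rad) (value of joint cover above 1.4 rad), for 0.2 s.
At the end, for the whole second after the job is handed in: The shorter pack sits in the bay, centred within 4 mm, level (0.06 rad) and square (0.08 rad), its top from 4 mm below to 2.5 mm above the deck; the cover is open beyond 1.4 rad; the pry tool lies flat on the bench (origin less than 12 mm up, tilt under 0.12 rad); pack and tool are at rest (value of joint cover above 1.4 rad and horizontal distance between pack_top and bay below 0.004 m and z of pack_top in the frame of bay between -0.004 and 0.0025 m and angle between pack's own z axis and vertical below 0.06 rad and angle between the x axis of pack and the x axis of analyser, either way round below 0.08 rad and linear speed of each of pack, pry below 0.01 m/s and height (world z) of pry below 0.012 m and angle between pry's own z axis and vertical below 0.12 rad); the robot touches nothing.
It fails at once if the longer battery pack is shifted more than 25 mm or tipped (distance of long_pack from where it was at the start of the episode above 0.025 m or angle between long_pack's own z axis and vertical above 0.4 rad).
It fails at once if the spray can is shifted more than 25 mm or tipped (distance of cleaner from where it was at the start of the episode above 0.025 m or angle between cleaner's own z axis and vertical above 0.4 rad).
It fails at once if the mug is shifted more than 25 mm or tipped (distance of mug from where it was at the start of the episode above 0.025 m or angle between mug's own z axis and vertical above 0.4 rad).
It fails at once if the handheld tester is shifted more than 25 mm or tipped (distance of tester from where it was at the start of the episode above 0.025 m or angle between tester's own z axis and vertical above 0.4 rad).
It also fails if it takes over 72 s, if anything falls off the work surface, if the arm or the gripper's body presses on something with over 40 N, if the wrist force passes 120 N, or if a joint passes its speed limit or range.

ROBOT

A 7-joint arm with a two-finger parallel gripper is mounted at the origin on the work surface. World frame = base frame: x ahead of the robot, y to its left, z up, the work surface at z = 0. Lengths are in mm, angles in rad, forces in N, time in s.
With the tool pointing down it reaches from about 425 to 950 mm from the base axis. Payload 4.7 kg.
Tool frame: the origin (TCP) lies midway between the tips of the shut fingers; the grasp point (between the pads) lies 19 mm behind it (ctrl.grip_depth is the z of the grasp point in the tool frame, in mm); z points along the fingers, y is the line along which they close (so a half turn about z gives the same grasp; the last joint's range is limited). The gripper opens to 85 mm and grips with 20 to 120 N. Pads are 22 mm wide; open, the fingers measure 114 mm over their backs; the gripper's body (76 mm by 85 mm) begins 54 mm behind the grasp point. The pads swing forward as they close: fully open they stand 13 mm farther back than shut.
Start: joints at [1.122, 0.469, -0.049, 1.532, 0.024, 1.141, -0.082], TCP at [275.162, -616.388, 231.335] pointing down, gripper open.
Joint ranges: [-2.59, 2.59], [-0.33, 1.99], [-1.39, 1.29], [0.1, 2.45], [-1.04, 4.18], [0.21, 1.99], [-2.66, 2.66]. Speed limits (rad/s): [2.57, 2.57, 3.14, 3.14, 3.14, 3.14, 3.14].

INTERFACE

Orientations are given as a unit quaternion [w, x, y, z].
In Python, from cell import sensors, imaging, order, ctrl gives the robot as it stands.
- The arm moves only by the tool carry_out, never from a script. Its argument "deltas" is a list of rows, each a list of 7 numbers: the shift along the tool's x, y, z in m, then the turn, a rotation vector about the tool's x, y, z in degrees, then the closure, from -1 (fully open) to 1 (shut). A call has 1 to 10 rows; each row shifts and turns the commanded pose from where the row before left it, along the tool's axes as they then stand; what a row does not reach is not made up. A row lasts 1/10 s, in which the tool goes at most 50 mm and 8.59 degrees, less where a joint would pass 70% of its speed; a pose out of reach is approached as far as the arm can. A call with a gripper value outside its range is refused whole. The fingers move at their own pace and stop on an object; "grip_force" is the grip in N (left out, the last holds). Time passes only in rows, so rows that do not move let the fingers close. It gives the time, the measured TCP pose, the force, the opening and the grip force at its end, in the units of the state.
- sensors.read_state(): the state, without advancing time (a new reading comes with each control period).
- imaging.camera(name): name is "scene" or "side" or "wrist"; returns a dict with "frame" (384x512x3 uint8, red, green, blue), "camera_matrix" (3x3 intrinsics, pixels), "pose" (4x4, takes a point from camera to world coordinates). Camera axes: x right, y down, z forward; pixel columns grow to the right and rows downward; lengths in mm; the calibration is good to about 2 mm. A picture is of the moment at which its call begins. There is no depth.
- order.hand_in(): hands the job in; it is judged then, once.
The state is a dict: "clock": time; "joints": joint angles; "joint_velocities": joint speeds; "effort": joint torques, N m; "tool_pos": TCP position; "ee_rot": TCP orientation; "contact_force": force on the tool from outside, world axes, zero at the start; "ft_torque": the same for the moment, N m; "opening": opening from 0.0 (shut) to 1.0 (fully open); "finger_force": force on a finger pad.
Only numpy, scipy, OpenCV 4.12 (cv2) and the standard library are available. Lean on these libraries where they do the work, as an engineer would, in place of code of your own. Each camera call takes 0.05 s, during which the arm holds its last target. There are 200 camera calls.

## Working session

There is one attempt and no reset: what is moved stays moved. The work goes in short steps, Python scripts to look and compute and a tool call to move; the robot and the scene stay as the last step left them, time stands still between calls to the robot, and variables do not carry over. Pictures are saved under pics/ and viewed, at most 10 in all, crops included, and the job is handed in when it is done.

Besides the shell and the picture viewer there is one more tool, called by a JSON object that holds its "api" and its "payload", one argument or row to a line. carry_out: Moves the arm, as the interface text tells. Its arguments: {"type":"object","properties":{"deltas":{"type":"array","items":{"type":"array","items":{"type":"number"}}},"grip_force":{"type":"number"}},"required":["deltas"]}

```bash
ls; mkdir -p pics; python3 - <<'E'
from cell import sensors, imaging, order, ctrl
import cv2,numpy as np,pickle
d={}
for n in ["scene","side","wrist"]:
    c=imaging.camera(n); d[n]=c; print(n,np.round(c["camera_matrix"],1).tolist(),np.round(c["pose"],3).tolist())
    cv2.imwrite(f"pics/{n}0.png",c["frame"][:,:,::-1])
pickle.dump(d,open("d0.pkl","wb"))
a=np.hstack([d["scene"]["frame"],d["side"]["frame"]])[:,:,::-1]
cv2.imwrite("pics/a0.png",cv2.resize(np.vstack([d["scene"]["frame"],d["side"]["frame"]])[:,:,::-1],(400,600)))
print(sensors.read_state(),ctrl.grip_depth)
E
```

```text
pics
scene [[347.4, 0.0, 252.5], [0.0, 347.4, 188.4], [0.0, 0.0, 1.0]] [[-0.016, 0.826, -0.563, 1060.7], [1.0, 0.012, -0.011, 10.214], [-0.003, -0.563, -0.826, 821.82], [0.0, 0.0, 0.0, 1.0]]
side [[377.0, 0.0, 256.7], [0.0, 377.0, 191.7], [0.0, 0.0, 1.0]] [[0.956, -0.205, 0.209, 345.267], [-0.293, -0.697, 0.654, -657.29], [0.012, -0.687, -0.727, 801.836], [0.0, 0.0, 0.0, 1.0]]
wrist [[292.3, 0.0, 257.2], [0.0, 292.3, 194.2], [0.0, 0.0, 1.0]] [[0.409, -0.879, -0.246, 337.011], [-0.913, -0.394, -0.108, -588.221], [-0.002, 0.269, -0.963, 373.052], [0.0, 0.0, 0.0, 1.0]]
{'clock': 0.15, 'joints': array([ 1.12212979,  0.46928997, -0.04860263,  1.533373  ,  0.02410269,
        1.14103133, -0.08230693]), 'joint_velocities': array([ 0.00082738, -0.00191502,  0.00038716, -0.00350866,  0.00025953,
        0.00102209,  0.00183802]), 'effort': array([ 8.38069009e-04, -5.10763550e+01, -4.66224714e-02, -2.37977672e+01,
        1.07375183e-02,  5.37173823e-03,  4.46085750e-06]), 'tool_pos': array([ 274.93812595, -615.99428863,  230.49944466]), 'ee_rot': array([-7.36271775e-04,  9.78052290e-01,  2.08358211e-01, -1.80474305e-04]), 'contact_force': array([-0.47613748,  0.21872189,  0.61372419]), 'ft_torque': array([ 0.01807492,  0.00497852, -0.01115213]), 'finger_force': 0.0, 'opening': 0.9973992967058182} -18.700000000000003
```

```bash
python3 - <<'E'
import cv2
for n in ["scene","side"]:
    cv2.imwrite(f"pics/{n}0b.png",cv2.resize(cv2.imread(f"pics/{n}0.png"),(800,600),interpolation=cv2.INTER_CUBIC))
E
```

```text
(no output)
```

View pics/scene0b.png

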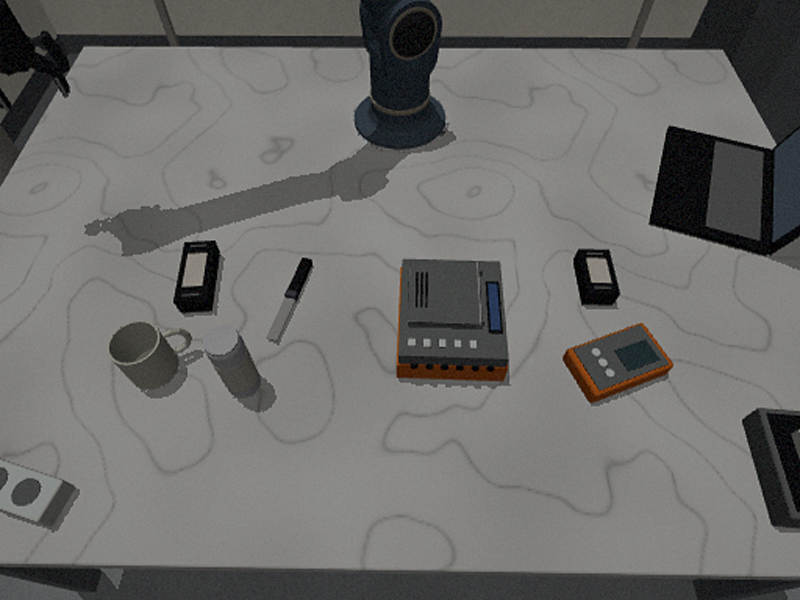

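View pics/side0b.png

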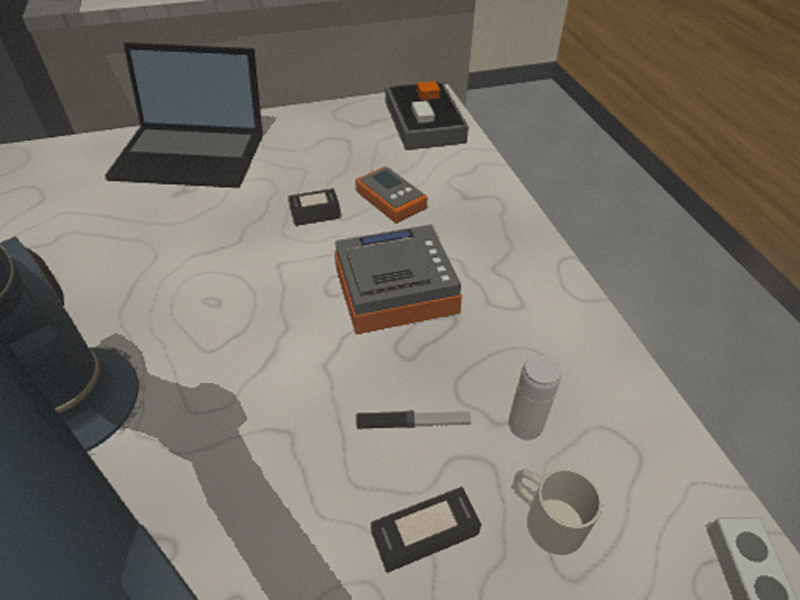

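The scene shows the analyser at about (455,315), its cover's free edge facing -y (left) and the hinge towards the display. The pry tool is at (290,300), blade away from the robot. The packs are at (197,277) and (597,277), and the right one looks shorter. Next I'll zoom in.

```bash
python3 - <<'E'
import cv2,numpy as np,pickle
d=pickle.load(open("d0.pkl","rb"))
def t(n,u,v,w,h,s):
    a=d[n]["frame"][v:v+h,u:u+w,::-1]
    a=cv2.convertScaleAbs(a,alpha=1.6)
    return cv2.resize(a,(w*s,h*s),interpolation=cv2.INTER_CUBIC)
# 800x600: row1 scene
C=np.zeros((600,800,3),np.uint8)
def put(x,y,im): C[y:y+im.shape[0],x:x+im.shape[1]]=im
put(0,0,t("scene",248,160,80,90,4)); put(320,0,t("scene",165,160,40,64,4)); put(480,0,t("scene",360,154,40,46,4)); put(640,0,t("scene",105,150,40,55,4))
put(0,360,t("side",205,140,100,60,4)); put(400,360,t("side",220,255,100,30,4)); put(400,480,t("side",180,115,50,30,4)); put(600,250,t("wrist",0,0,50,24,4)*0)
cv2.imwrite("pics/comp1.png",C)
cv2.imwrite("pics/wr.png",cv2.resize(d["wrist"]["frame"][:,:,::-1],(200,150)))
C[240:360,400:800]=0
C[210:360,480:680]=cv2.resize(d["wrist"]["frame"][:,:,::-1],(200,150))
cv2.imwrite("pics/comp1.png",C)
E
```

```text
(no output)
```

View pics/comp1.png

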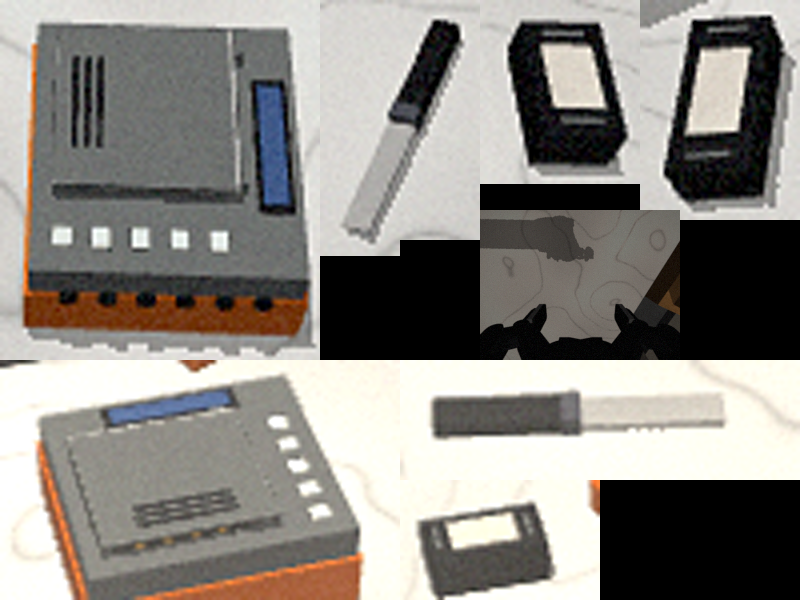

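The composite shows, in crop pixels, the deck corners, the pry tip near (359,233), the handle butt near (447,26), and the short pack's label at (575,75). Now I'll fit poses from both views.

```bash
cat > h.py <<'E'
import cv2,numpy as np
from scipy.optimize import least_squares,minimize
def proj(c,P):
    T=np.linalg.inv(np.array(c["pose"])); P=np.atleast_2d(P)@T[:3,:3].T+T[:3,3]
    K=np.array(c["camera_matrix"]); return np.c_[K[0,0]*P[:,0]/P[:,2]+K[0,2],K[1,1]*P[:,1]/P[:,2]+K[1,2]]
def place(p,L):
    x,y,z,a=p; c,s=np.cos(a),np.sin(a); return np.asarray(L,float)@np.array([[c,s,0],[-s,c,0],[0,0,1]])+[x,y,z]
def fitpts(obs,p0):
    """obs: list of (cam, local pts, pixels); p=(x,y,z,yaw)"""
    f=lambda p:np.concatenate([(proj(c,place(p,L))-px).ravel() for c,L,px in obs])
    r=least_squares(f,p0,x_scale=[100,100,10,.1],loss="soft_l1"); return r.x,f(r.x)
def box(l,w,h,x0=None):
    x0=-l/2 if x0 is None else x0
    return [[x,y,z] for x in(x0,x0+l) for y in(-w/2,w/2) for z in(0,h)]
def fitmask(obs,L,p0):
    """obs: list of (cam, mask); fit projected convex hull to mask"""
    def f(p):
        e=0
        for c,m in obs:
            hl=cv2.convexHull(proj(c,place(p,L)).astype(np.float32))
            k=8; lo=np.floor(np.argwhere(m).min(0))-8; hi=np.argwhere(m).max(0)+9
            r=np.zeros(((hi-lo)*k).astype(int),np.uint8)
            cv2.fillConvexPoly(r,np.round(((hl[:,0]-lo[::-1]+.5)*k)*16).astype(int),255,shift=4)
            r=cv2.resize(r,None,fx=1/k,fy=1/k,interpolation=cv2.INTER_AREA)/255
            lo=lo.astype(int);hi=hi.astype(int)
            e+=np.abs(r-m[lo[0]:hi[0],lo[1]:hi[1]]).sum()/m.sum()
        return e
    s=np.array([p0]+[np.array(p0)+d for d in np.diag([15,15,6,.15])])
    r=minimize(f,p0,method="Nelder-Mead",options=dict(initial_simplex=s,maxiter=600,xatol=.02,fatol=1e-5)); return r.x,r.fun
def ray(c,px):
    K=np.array(c["camera_matrix"]);T=np.array(c["pose"])
    return T[:3,3],T[:3,:3]@[(px[0]-K[0,2])/K[0,0],(px[1]-K[1,2])/K[1,1],1]
def hit(c,px,z):
    o,d=ray(c,px); return o+d*(z-o[2])/d[2]
def dark(c,u,v,w,h,t):
    g=c["frame"].max(2); m=np.zeros(g.shape,np.uint8); m[v:v+h,u:u+w]=g[v:v+h,u:u+w]<t
    n,l,s,_=cv2.connectedComponentsWithStats(m); m=(l==1+np.argmax(s[1:,4])).astype(np.uint8)
    H=cv2.convexHull(np.argwhere(m)[:,::-1].astype(np.int32)); o=np.zeros_like(m); cv2.fillConvexPoly(o,H,1); return o.astype(float)
E
python3 - <<'E'
from h import *; import pickle
d=pickle.load(open("d0.pkl","rb")); S,D=d["scene"],d["side"]
q=lambda x,y,ox,oy,u,v:[(x-ox+.5)/4-.5+u,(y-oy+.5)/4-.5+v]
A=lambda x,y:q(x,y,0,0,248,160); B=lambda x,y:q(x,y,0,360,205,140)
print("bg",S["frame"][230,340],"shadow",S["frame"][200,398],"pack",S["frame"][190,368], D["frame"][265,235],D["frame"][140,300])
p,r=fitpts([(S,[[-75,-55,75],[-75,115,75],[115,115,75],[115,-55,75],[115,-55,0],[115,115,0],[62,-42,88],[62,72,88]],[A(36,25),A(288,28),A(307,280),A(31,272),A(25,322),A(297,335),A(53,186),A(243,190)]),
 (D,[[115,115,75],[-75,115,75],[115,-55,75],[-75,-55,75]],[B(285,375),B(38,418),B(358,552),B(82,578)])],[450,80,0,0])
print("analyser",p.round(2),r.reshape(-1,2).round(1).tolist())
for nm,us,ud in(("right",(355,150,48,52),(180,115,45,34)),("left",(105,148,45,60),(232,308,80,62))):
    for t in (40,50):
        ms=dark(S,*us,t); md=dark(D,*ud,t+8)
        p0=list(hit(S,np.argwhere(ms).mean(0)[::-1],20)); p0=[p0[0],p0[1],0,0]
        for l in(100,135):
            p,e=fitmask([(S,ms),(D,md)],box(l,58,40),p0); print(nm,t,l,p.round(2),round(e,3),ms.sum(),md.sum())
E1=lambda x,y:q(x,y,320,0,165,160); F=lambda x,y:q(x,y,400,360,220,255)
p,r=fitpts([(S,[[88,-10,10.5],[88,10,10.5],[-90,-10,18],[-90,10,18]],[E1(343,228),E1(375,238),E1(432,22),E1(463,30)]),
 (D,[[88,10,10.5],[88,-10,10.5],[-90,10,18]],[F(724,394),F(724,423),F(433,398)])],[450,-150,0,0])
print("pry",p.round(3),r.reshape(-1,2).round(1).tolist())
E
```

```text
bg [138 137 131] shadow [135 133 130] pack [141 139 135] [54 53 47] [160 155 145]
analyser [ 5.5029e+02  6.4890e+01 -2.7100e+00 -3.0000e-02] [[0.7, -0.4], [0.2, 0.8], [0.7, 0.1], [-0.7, -0.4], [0.7, 0.6], [-1.7, -0.2], [-0.1, -0.2], [-1.5, 0.4], [-0.6, -0.0], [-0.6, -0.3], [-0.3, -5.9], [0.7, 0.7]]
right 40 100 [412.73 399.89 -73.28   0.58] 1.337 876.0 17.0
right 40 135 [ 4.0765e+02  3.9776e+02 -7.6270e+01 -4.0000e-02] 1.238 876.0 17.0
right 50 100 [ 4.7042e+02  3.6408e+02 -1.3000e+00 -2.0000e-02] 0.166 888.0 573.0
right 50 135 [ 4.8909e+02  3.6339e+02 -9.6000e-01 -3.0000e-02] 0.709 888.0 573.0
left 40 100 [ 5.1787e+02 -3.4048e+02  4.7670e+01  5.0000e-02] 1.188 1124.0 117.0
left 40 135 [ 4.6398e+02 -3.3425e+02  3.3090e+01 -2.9000e-01] 1.638 1124.0 117.0
left 50 100 [ 4.8034e+02 -3.6359e+02 -9.2000e-01  9.0000e-02] 0.483 1136.0 2181.0
left 50 135 [ 4.7735e+02 -3.6362e+02 -4.7000e-01  1.0000e-01] 0.111 1136.0 2181.0
pry [ 5.18449e+02 -1.89570e+02 -6.35000e+00 -2.47000e-01] [[0.1, 0.8], [-1.0, -0.0], [0.7, 0.3], [-0.6, -0.3], [-0.8, -0.0], [0.3, -0.3], [-0.3, -0.1]]
```

The right pack is the 100 mm one, at about (470,364). The analyser sits at (550,65) with yaw -0.03, and the pry at (518,-190) with yaw -0.25. I'm moving over the pry grip for a closer look.

{"api": "carry_out", "payload": {
  "deltas": [
    [0.035,-0.028,0,0,0,0,-1],
    [0.038,-0.031,0,0,0,0,-1],
    [0.038,-0.031,0,0,0,0,-1],
    [0.038,-0.031,0,0,0,0,-1],
    [0.038,-0.031,0,0,0,0,-1],
    [0.038,-0.031,0,0,0,0,-1],
    [0.038,-0.031,0,0,0,0,-1],
    [0.038,-0.031,0,0,0,0,-1],
    [0.038,-0.031,0,0,0,0,-1],
    [0.035,-0.029,0,0,0,0,-1]
  ],
  "grip_force": 60
}}

```text
clock: 1.15
tool_pos: [492.9, -183.1, 231.4]
ee_rot: [0.0, 0.978, 0.209, 0.0]
contact_force: [0.1, -0.1, -0.2]
opening: 1.003
finger_force: 0.0
```

{"api": "carry_out", "payload": {
  "deltas": [
    [0,0,0,0,0,8,-1],
    [0,0,0,0,0,8,-1],
    [0,0,0,0,0,8,-1],
    [0,0,0,0,0,8,-1],
    [0,0,0,0,0,6.2,-1],
    [0,0,0,0,0,0,-1],
    [0,0,0,0,0,0,-1]
  ]
}}

```text
clock: 1.85
tool_pos: [492.3, -185.3, 231.2]
ee_rot: [0.0, 0.993, -0.122, -0.0]
contact_force: [0.6, 0.2, -0.3]
opening: 1.002
finger_force: 0.0
```

```bash
cat >> h.py <<'E'
from scipy.spatial.transform import Rotation as R
def goto(pos,yaw=None):
    """tool-frame shift (mm) then turn (deg) from the state to a pose pointing down with tool x at yaw"""
    from cell import sensors
    s=sensors.read_state(); w=s["ee_rot"]; r=R.from_quat([w[1],w[2],w[3],w[0]])
    x=r.as_matrix()[:,0]; print("clk",round(s["clock"],2),"tcp",s["tool_pos"].round(1),"yaw",round(np.arctan2(x[1],x[0]),3),"z",r.as_matrix()[:,2].round(3),"F",s["contact_force"].round(1),"open",round(s["opening"],3),"q",s["joints"].round(2))
    if pos is not None: print("shift",r.inv().apply(np.array(pos)-s["tool_pos"]).round(1))
    if yaw is not None:
        t=R.from_matrix(np.array([[np.cos(yaw),np.sin(yaw),0],[np.sin(yaw),-np.cos(yaw),0],[0,0,-1]]))
        print("turn",(r.inv()*t).as_rotvec(degrees=True).round(2), "shift after turn",None if pos is None else t.inv().apply(np.array(pos)-s["tool_pos"]).round(1))
E
python3 - <<'E'
from h import *; from cell import imaging; import pickle
c=imaging.camera("wrist"); pickle.dump(c,open("w1.pkl","wb"))
cv2.imwrite("pics/w1.png",cv2.resize(cv2.convertScaleAbs(c["frame"][:,:,::-1],alpha=1.5),(800,600),interpolation=cv2.INTER_CUBIC))
goto([494,-184,30],-.247)
E
```

```text
clk 1.9 tcp [ 492.3 -185.3  231.2] yaw -0.245 z [-0.  0. -1.] F [-0.3 -1.   0.2] open 1.001 q [ 0.43  0.23 -0.17  1.88  0.05  1.03 -1.58]
shift [  1.4  -1.7 201.2]
turn [-0.    0.01  0.12] shift after turn [  1.3  -1.7 201.2]
```

View pics/w1.png

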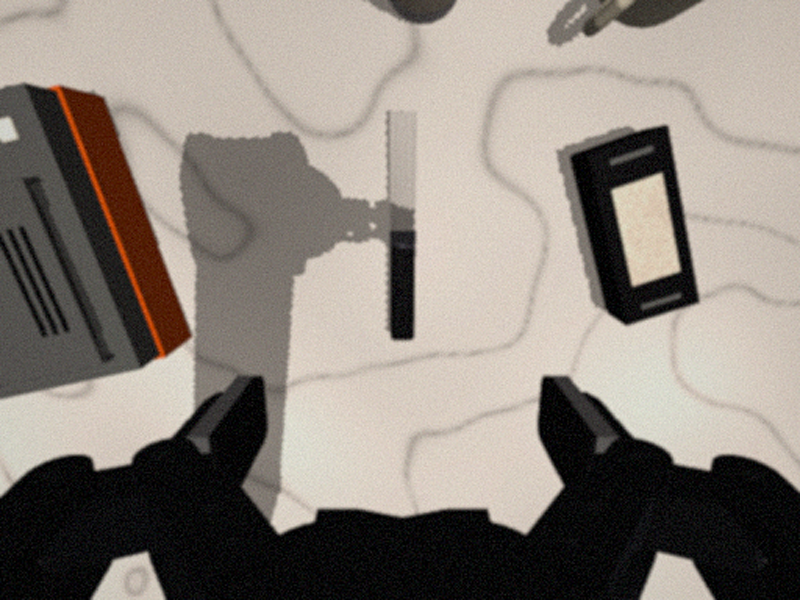

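The wrist view shows the pry with its tip at (402,111) and butt at (402,339), blade along tool x. The analyser's -y side is at the left, with its orange edge from (60,88) to (160,355).

```bash
python3 - <<'E'
from h import *; import pickle
d=pickle.load(open("d0.pkl","rb")); S,D=d["scene"],d["side"]; W=pickle.load(open("w1.pkl","rb"))
q=lambda x,y,ox,oy,u,v:[(x-ox+.5)/4-.5+u,(y-oy+.5)/4-.5+v]
w=lambda x,y:[(x+.5)*.64-.5,(y+.5)*.64-.5]
E1=lambda x,y:q(x,y,320,0,165,160); F=lambda x,y:q(x,y,400,360,220,255)
ow=(W,[[88,10,10.5],[88,-10,10.5],[-90,10,18],[-90,-10,18],[0,10,18],[0,-10,18]],[w(387.5,111),w(417,111),w(390,339),w(413,339),w(388,232),w(416,232)])
os=(S,[[88,-10,10.5],[88,10,10.5],[-90,-10,18],[-90,10,18]],[E1(343,228),E1(375,238),E1(432,22),E1(463,30)])
od=(D,[[88,10,10.5],[88,-10,10.5],[-90,10,18]],[F(724,394),F(724,423),F(433,398)])
for o in([ow],[ow,os],[ow,od],[ow,os,od]):
    p,r=fitpts(o,[515,-190,0,-.25]); print(p.round(3),np.abs(r).max().round(1))
    print(place(p,[[-25,0,9]]).round(1))
for nm,px,z in(("deck -x-y",w(141,365),75),("deck edge far",w(32,88),75),):print(nm,hit(W,px,z).round(1))
# obstacles
print("can",hit(S,[(235+.5)*.64,365*.64],75).round(), "mug",hit(S,[(142)*.64,357*.64],45).round())
E
```

```text
[ 5.18040e+02 -1.91431e+02 -3.31000e+00 -2.47000e-01] 0.9
[[ 493.8 -185.3    5.7]]
[ 5.17938e+02 -1.91067e+02 -5.20500e+00 -2.45000e-01] 1.5
[[ 493.7 -185.     3.8]]
[ 5.18050e+02 -1.91468e+02 -3.53200e+00 -2.48000e-01] 1.0
[[ 493.8 -185.3    5.5]]
[ 5.18053e+02 -1.91064e+02 -4.83400e+00 -2.46000e-01] 1.6
[[ 493.8 -185.     4.2]]
deck -x-y [478.    8.3  75. ]
deck edge far [661.2   1.8  75. ]
can [ 686. -242.   75.] mug [ 659. -405.   45.]
```

{"api": "carry_out", "payload": {
  "deltas": [
    [0.0015,-0.0005,0.045,0,0,0,-1],
    [0,0,0.045,0,0,0,-1],
    [0,0,0.045,0,0,0,-1],
    [0,0,0.045,0,0,0,-1],
    [0,0,0.03,0,0,0,-0.4],
    [0,0,0.014,0,0,0,0],
    [0,0,0.004,0,0,0,0],
    [0,0,0,0,0,0,0.2],
    [0,0,0,0,0,0,1],
    [0,0,0,0,0,0,1]
  ],
  "grip_force": 100
}}

```text
clock: 2.9
tool_pos: [495.4, -185.8, 5.3]
ee_rot: [0.0, 0.992, -0.123, 0.002]
contact_force: [0.4, 0.3, 5.1]
opening: 0.202
finger_force: 98.6
```

{"api": "carry_out", "payload": {
  "deltas": [
    [0,0,0,0,0,0,1],
    [0,0,0,0,0,0,1],
    [0,0,0,0,0,0,1]
  ]
}}

```text
clock: 3.2
tool_pos: [495.4, -185.8, 5.3]
ee_rot: [0.0, 0.992, -0.123, 0.002]
contact_force: [-0.6, 1.3, 7.7]
opening: 0.202
finger_force: 98.8
```

{"api": "carry_out", "payload": {
  "deltas": [
    [0,0,-0.01,0,0,0,1],
    [0,0,-0.03,0,0,0,1],
    [0,0,-0.04,0,0,0,1],
    [0,0,-0.04,0,0,-6,1],
    [0,0,0,0,0,-8.4,1],
    [0,0,0,0,0,-8.4,1],
    [0,0,0,0,0,-8.4,1],
    [0,0,0,0,0,-8.4,1],
    [0,0,0,0,0,-8.4,1],
    [0,0,0,0,0,-8.4,1]
  ]
}}

```text
clock: 4.2
tool_pos: [493.8, -185.5, 124.2]
ee_rot: [0.001, 0.932, 0.363, 0.0]
contact_force: [0.7, 0.0, -1.8]
opening: 0.2
finger_force: 98.0
```

{"api": "carry_out", "payload": {
  "deltas": [
    [0,0,0,0,0,-8.4,1],
    [0,0,0,0,0,-8.4,1],
    [0,0,0,0,0,-8.4,1],
    [0,0,0,0,0,-8.4,1],
    [0,0,0,0,0,-8.4,1],
    [0,0,0,0,0,-3.9,1],
    [0,0,0,0,0,0,1],
    [0,0,0,0,0,0,1]
  ]
}}

```text
clock: 5.0
tool_pos: [493.8, -185.6, 123.8]
ee_rot: [0.0, 0.719, 0.695, -0.0]
contact_force: [-0.3, -0.3, -0.1]
opening: 0.202
finger_force: 98.0
```

```bash
python3 - <<'E'
from h import *; from cell import imaging; import pickle
c={n:imaging.camera(n) for n in("wrist","side","scene")}; pickle.dump(c,open("w2.pkl","wb"))
C=np.zeros((600,800,3),np.uint8)
k=lambda im,a,s:cv2.resize(cv2.convertScaleAbs(im[:,:,::-1],alpha=1.5),None,fx=s,fy=s,interpolation=cv2.INTER_CUBIC)
C[:300,:400]=k(c["wrist"]["frame"],1,400/512)
C[:400,400:]=k(c["side"]["frame"][135:235,200:300],1,4)
C[300:600,:400]=k(c["wrist"]["frame"][0:150,150:350],1,2)
C[400:600,400:]=k(c["scene"]["frame"][150:250,150:350],1,2)
cv2.imwrite("pics/c2.png",C)
goto([544.4,-121.4,150],np.pi/2-.03)
E
```

```text
clk 5.15 tcp [ 493.9 -185.4  123.6] yaw 1.538 z [ 0. -0. -1.] F [-0.5  0.4 -0.9] open 0.197 q [ 0.74  0.42 -0.58  1.97  0.3   0.84 -0.04]
shift [ 65.6  48.4 -26.4]
turn [ 0.01  0.03 -0.17] shift after turn [ 65.5  48.5 -26.4]
```

View pics/c2.png

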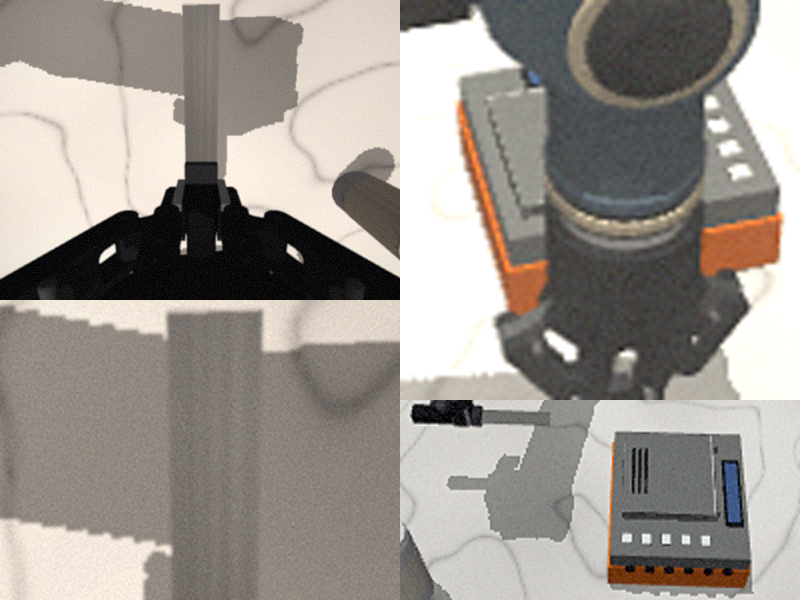

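The blade is straight in the hand and its tip is at the top of the wrist view, near (257,6). The scene view shows it pointing at the analyser's -y side. I'll close in and stay above deck height.

{"api": "carry_out", "payload": {
  "deltas": [
    [0.013,0.01,0,0,0,0,1],
    [0.017,0.013,0,0,0,0,1],
    [0.017,0.013,0,0,0,0,1],
    [0.013,0.01,0,0,0,0,1],
    [0.005,0.002,0,0,0,0,1],
    [0,0,0,0,0,0,1],
    [0,0,0,0,0,0,1]
  ]
}}

```text
clock: 5.85
tool_pos: [543.3, -122.8, 123.1]
ee_rot: [-0.0, 0.719, 0.695, -0.001]
contact_force: [0.3, -0.2, -0.3]
opening: 0.201
finger_force: 98.0
```

```bash
python3 - <<'E'
from h import *; from cell import imaging; import pickle
c=pickle.load(open("w2.pkl","rb"))
def tri(obs):
    A=[];b=[]
    for cam,px in obs:
        o,d=ray(cam,px); d=d/np.linalg.norm(d); P=np.eye(3)-np.outer(d,d); A.append(P);b.append(P@o)
    return np.linalg.lstsq(np.vstack(A),np.hstack(b),rcond=None)[0]
t=tri([(c["wrist"],[257,5.7]),(c["scene"],[224.5,159])]); print("tip",t.round(1), "depth", (np.linalg.inv(np.array(c["wrist"]["pose"]))@np.r_[t,1])[2].round(1))
for z in(124,128,132):print(hit(c["wrist"],[257,5.7],z).round(1),proj(c["scene"],hit(c["wrist"],[257,5.7],z)).round(1))
c={n:imaging.camera(n) for n in("wrist","side","scene")}; pickle.dump(c,open("w3.pkl","wb"))
k=lambda im,s:cv2.resize(cv2.convertScaleAbs(im[:,:,::-1],alpha=1.5),None,fx=s,fy=s,interpolation=cv2.INTER_CUBIC)
C=np.zeros((600,800,3),np.uint8)
C[:300,:]=k(c["wrist"]["frame"][0:192],800/512)
C[300:600,:400]=k(c["scene"]["frame"][155:230,225:325],4)
C[300:600,400:]=k(c["side"]["frame"][140:215,200:300],4)
cv2.imwrite("pics/c3.png",C); goto(None)
E
```

```text
tip [497.  -73.4 126.7] depth 122.8
[497.3 -73.2 124. ] [[224.4 159.9]]
[497.3 -74.4 128. ] [[223.8 158.9]]
[497.2 -75.7 132. ] [[223.2 157.9]]
clk 6.0 tcp [ 543.4 -123.   123.2] yaw 1.537 z [-0.001 -0.001 -1.   ] F [-0.2 -0.1 -0.9] open 0.201 q [ 0.59  0.46 -0.58  1.9   0.33  0.87 -0.18]
```

View pics/c3.png

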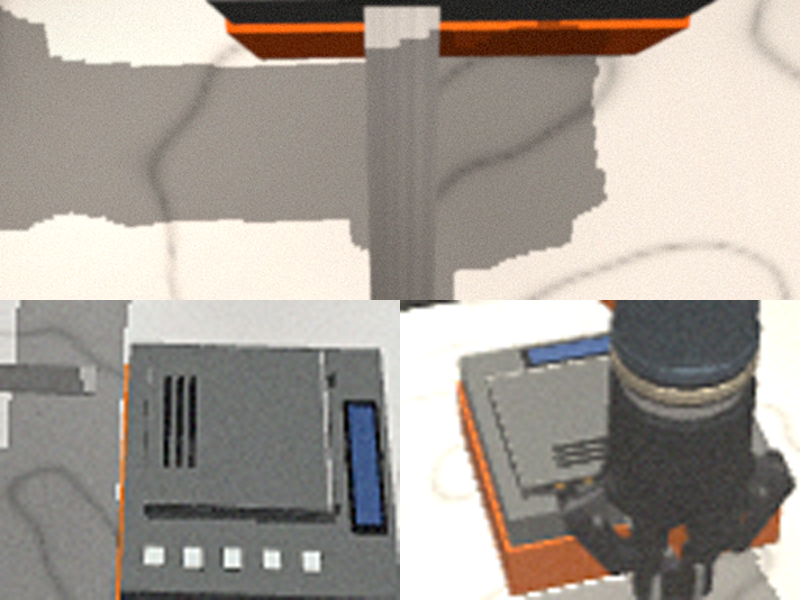

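The wrist view shows the analyser's -y foot from (262,58) to (637,53). The blade is parallel to the analyser and close to its middle.

```bash
python3 - <<'E'
from h import *; import pickle
W=pickle.load(open("w3.pkl","rb"))["wrist"];w=lambda x,y:[(x+.5)*.64-.5,(y+.5)*.64-.5]
a=hit(W,w(262,58.5),0);b=hit(W,w(637,53.5),0); print("foot",a.round(1),b.round(1),np.linalg.norm(a-b).round(1),"yaw",np.arctan2(b[1]-a[1],b[0]-a[0]).round(4))
for z in(1.5,-1.5):
  y=np.arctan2(*(b-a)[[1,0]]); print("origin",place([*(a+b)[:2]/2,0,y],[[-20,55,0]]).round(1))
S=pickle.load(open("w3.pkl","rb"))["scene"]; q=lambda x,y:[(x+.5)/4-.5+225,(y-300+.5)/4-.5+155]
p,r=fitpts([(W,[[-75,-55,0],[115,-55,0]],[w(262,58.5),w(637,53.5)]),(S,[[-75,-55,75],[-75,115,75],[62,-42,88],[62,72,88]],[q(130,345),q(381,349),q(145,505),q(335,512)])],[550,65,0,0]);print(p.round(3),r.round(1))
E
```

```text
foot [473.7   7.2   0. ] [670.3   3.2   0. ] 196.6 yaw -0.0202
origin [[553.1  60.6   0. ]]
origin [[553.1  60.6   0. ]]
[ 5.53822e+02  6.01810e+01  4.96300e+00 -2.40000e-02] [ 2.9 -1.5 -0.6 -0.3 -1.5 -1.1 -1.3 -0.2 -2.  -0.3 -2.9 -0.5]
```

{"api": "carry_out", "payload": {
  "deltas": [
    [0,0.002,0.012,0,0,0,1],
    [0,0.002,0.015,0,0,0,1],
    [0,0,0.015,0,0,0,1],
    [0,0,0.005,0,0,0,1],
    [0,0,0,0,0,0,1],
    [0,0,0,0,0,0,1]
  ]
}}

```text
clock: 6.6
tool_pos: [548.2, -121.8, 76.2]
ee_rot: [-0.0, 0.718, 0.696, 0.0]
contact_force: [-0.4, -0.3, -1.1]
opening: 0.198
finger_force: 98.0
```

```bash
python3 - <<'E'
from h import *; from cell import imaging; import pickle
goto([548,-93,76],None)
c=imaging.camera("scene"); W=imaging.camera("wrist"); pickle.dump([c,W],open("w4.pkl","wb"))
k=lambda im,s:cv2.resize(cv2.convertScaleAbs(im[:,:,::-1],alpha=1.5),None,fx=s,fy=s,interpolation=cv2.INTER_CUBIC)
C=np.zeros((600,800,3),np.uint8)
C[:300,:]=k(W["frame"][0:192],800/512)
C[300:600,:400]=k(c["frame"][155:230,225:325],4)
cv2.imwrite("pics/c4.png",C)
E
```

```text
clk 6.6 tcp [ 548.2 -121.8   76.2] yaw 1.539 z [ 0.  0. -1.] F [-0.4 -0.3 -1.1] open 0.198 q [ 0.56  0.53 -0.54  1.92  0.38  0.79 -0.23]
shift [28.8 -1.1  0.2]
```

View pics/c4.png

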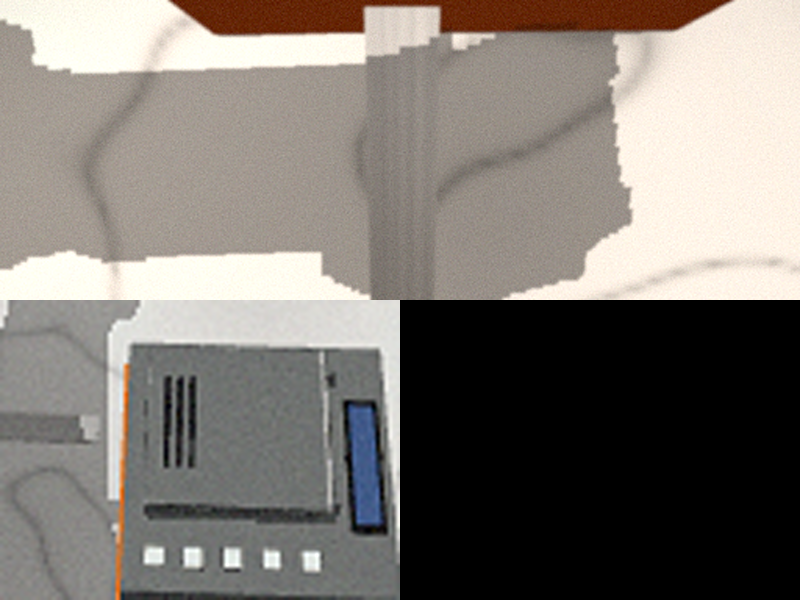

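The blade is aligned with the middle of the cover, with its tip about 7 px short of the housing. Inserting it now.

{"api": "carry_out", "payload": {
  "deltas": [
    [0.008,0,0,0,0,0,1],
    [0.01,0,0,0,0,0,1],
    [0.01,0,0,0,0,0,1],
    [0.007,0,0,0,0,0,1],
    [0.006,0,0,0,0,0,1],
    [0.006,0,0,0,0,0,1],
    [0,0,0,0,0,0,1]
  ]
}}

```text
clock: 7.4
tool_pos: [549.6, -73.9, 76.4]
ee_rot: [-0.0, 0.718, 0.696, 0.0]
contact_force: [0.2, -0.2, -0.5]
opening: 0.199
finger_force: 98.0
```

{"api": "carry_out", "payload": {
  "deltas": [
    [0.007,0,0,0,0,0,1],
    [0.008,0,0,0,0,0,1],
    [0.008,0,0,0,0,0,1],
    [0.003,0,0,0,0,0,1],
    [0,0,0,0,0,0,1],
    [0,0,0,0,0,0,1]
  ]
}}

```text
clock: 8.0
tool_pos: [550.4, -49.2, 76.3]
ee_rot: [0.0, 0.718, 0.696, -0.0]
contact_force: [-0.3, -0.8, -0.5]
opening: 0.204
finger_force: 98.0
```

```bash
python3 - <<'E'
from h import *
goto(None)
# arc: tip distance r from hinge, blade top 1.5 above centre; steps of theta
r=69
th=np.arange(0,1.8,.1)
y=72-r*np.cos(th)-3; z=84+r*np.sin(th)-81
print(np.c_[th,y,z,np.gradient(y),np.gradient(z)].round(1).tolist())
E
```

```text
clk 8.0 tcp [550.4 -49.2  76.3] yaw 1.539 z [-0. -0. -1.] F [-0.3 -0.8 -0.5] open 0.204 q [ 0.44  0.52 -0.55  1.94  0.38  0.78 -0.36]
[[0.0, 0.0, 3.0, 0.3, 6.9], [0.1, 0.3, 9.9, 0.7, 6.9], [0.2, 1.4, 16.7, 1.4, 6.8], [0.3, 3.1, 23.4, 2.0, 6.6], [0.4, 5.4, 29.9, 2.7, 6.3], [0.5, 8.4, 36.1, 3.3, 6.0], [0.6, 12.1, 42.0, 3.9, 5.7], [0.7, 16.2, 47.5, 4.4, 5.3], [0.8, 20.9, 52.5, 4.9, 4.8], [0.9, 26.1, 57.0, 5.4, 4.3], [1.0, 31.7, 61.1, 5.8, 3.7], [1.1, 37.7, 64.5, 6.1, 3.1], [1.2, 44.0, 67.3, 6.4, 2.5], [1.3, 50.5, 69.5, 6.6, 1.8], [1.4, 57.3, 71.0, 6.8, 1.2], [1.5, 64.1, 71.8, 6.9, 0.5], [1.6, 71.0, 72.0, 6.9, -0.2], [1.7, 77.9, 71.4, 6.9, -0.5]]
```

{"api": "carry_out", "payload": {
  "deltas": [
    [0,0,-0.003,0,0,0,1],
    [0,0,-0.005,0,0,0,1],
    [0.001,0,-0.007,0,0,0,1],
    [0.001,0,-0.007,0,0,0,1],
    [0.002,0,-0.007,0,0,0,1],
    [0.003,0,-0.0065,0,0,0,1],
    [0.003,0,-0.006,0,0,0,1],
    [0,0,0,0,0,0,1],
    [0,0,0,0,0,0,1]
  ]
}}

```text
clock: 8.9
tool_pos: [551.3, -38.7, 118.3]
ee_rot: [0.0, 0.718, 0.696, 0.001]
contact_force: [0.2, -0.4, -1.0]
opening: 0.199
finger_force: 98.2
```

```bash
python3 - <<'E'
from h import *; from cell import imaging; import pickle
c=imaging.camera("scene"); W=imaging.camera("wrist"); D=imaging.camera("side");goto(None)
k=lambda im,s:cv2.resize(cv2.convertScaleAbs(im[:,:,::-1],alpha=1.5),None,fx=s,fy=s,interpolation=cv2.INTER_CUBIC)
C=np.zeros((600,800,3),np.uint8)
C[:300,:400]=k(W["frame"],400/512)
C[300:600,:400]=k(c["frame"][145:220,225:325],4)
C[300:600,400:]=k(D["frame"][120:220,190:323],3)[:300,:399] if 0 else cv2.resize(k(D["frame"][110:210,190:323],3),(400,300))
cv2.imwrite("pics/c5.png",C)
E
```

```text
clk 9.05 tcp [551.  -39.  117.9] yaw 1.538 z [ 0.001  0.    -1.   ] F [-0.2  0.1 -1.1] open 0.197 q [ 0.45  0.47 -0.58  1.91  0.33  0.86 -0.34]
```

View pics/c5.png

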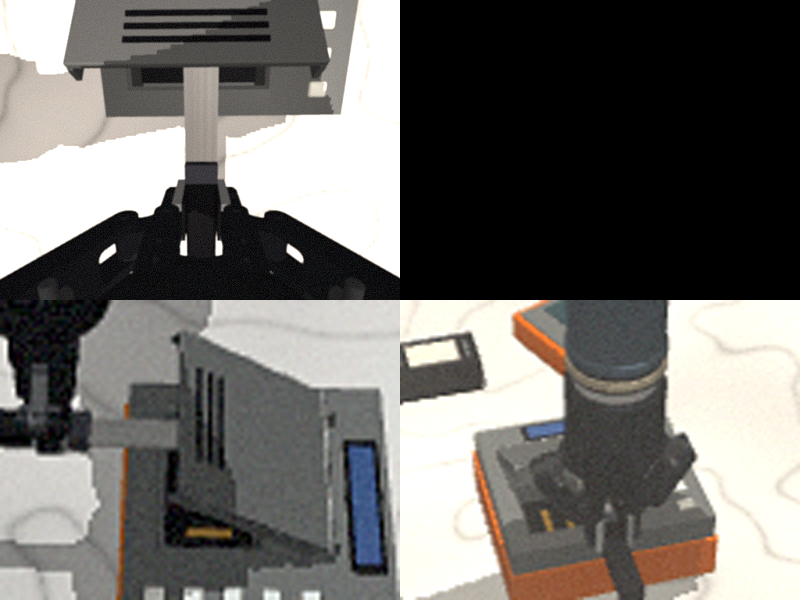

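The cover is raised to about 0.5 rad and resting on the blade. I'll continue along the arc.

{"api": "carry_out", "payload": {
  "deltas": [
    [0.004,0,-0.006,0,0,0,1],
    [0.0045,0,-0.0055,0,0,0,1],
    [0.005,0,-0.005,0,0,0,1],
    [0.0055,0,-0.0045,0,0,0,1],
    [0.006,0,-0.004,0,0,0,1],
    [0.006,0,-0.003,0,0,0,1],
    [0.0065,0,-0.0025,0,0,0,1],
    [0.007,0,-0.002,0,0,0,1],
    [0.007,0,-0.001,0,0,0,1],
    [0.007,0,-0.0005,0,0,0,1]
  ]
}}

```text
clock: 10.05
tool_pos: [552.9, 20.2, 152.1]
ee_rot: [0.0, 0.718, 0.696, 0.0]
contact_force: [-0.2, -2.1, -0.8]
opening: 0.205
finger_force: 98.2
```

{"api": "carry_out", "payload": {
  "deltas": [
    [0.007,0,0,0,0,0,1],
    [0.007,0,0,0,0,0,1],
    [0.006,0,0,0,0,0,1],
    [0.004,0,0,0,0,0,1],
    [0,0,0,0,0,0,1],
    [0,0,0,0,0,0,1],
    [0,0,0,0,0,0,1]
  ]
}}

```text
clock: 10.75
tool_pos: [553.5, 43.5, 151.9]
ee_rot: [0.0, 0.718, 0.696, 0.0]
contact_force: [0.7, 0.9, -1.5]
opening: 0.197
finger_force: 98.2
```

```bash
cat >> h.py <<'E'
def snap(fn,tiles):
    """tiles: (cam, (u,v,w,h), (x,y,W,H)) onto an 800x600 sheet"""
    from cell import imaging; import pickle
    cs={n:imaging.camera(n) for n in{t[0] for t in tiles}}; pickle.dump(cs,open(fn+".pkl","wb")); C=np.zeros((600,800,3),np.uint8)
    for n,(u,v,w,h),(x,y,a,b) in tiles:
        C[y:y+b,x:x+a]=cv2.resize(cv2.convertScaleAbs(cs[n]["frame"][v:v+h,u:u+w,::-1],alpha=1.5),(a,b),interpolation=cv2.INTER_CUBIC)
    cv2.imwrite(f"pics/{fn}.png",C); goto(None)
E
python3 - <<'E'
from h import *
snap("c6",[("wrist",(0,0,512,384),(0,0,400,300)),("scene",(200,130,160,120),(0,300,400,300)),("side",(190,90,160,120),(400,300,400,300))])
E
```

```text
clk 10.9 tcp [553.4  43.3 151.9] yaw 1.538 z [ 0.  0. -1.] F [ 0.2 -0.2 -0.8] open 0.202 q [ 0.33  0.43 -0.62  1.88  0.31  0.93 -0.47]
```

View pics/c6.png

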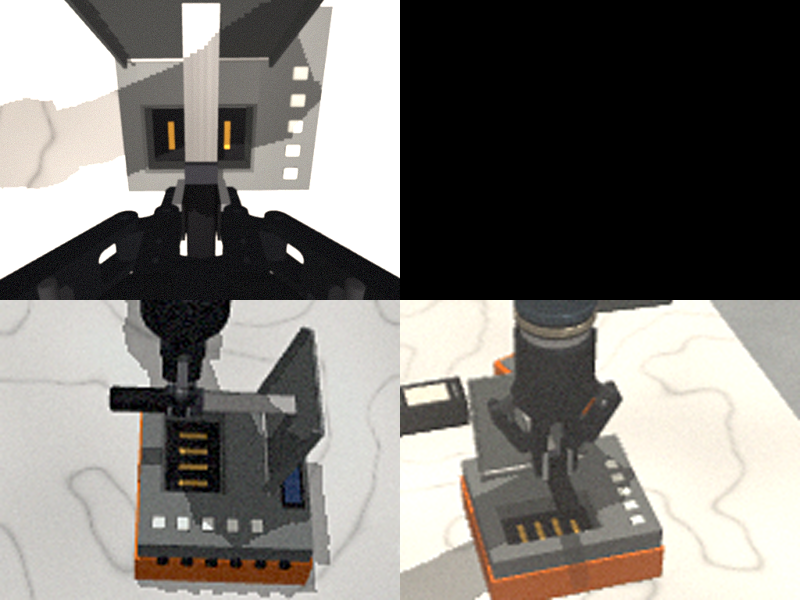

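The cover now leans back past upright, and the bay with its contact strips is visible. I'll withdraw and lay the tool on the bench on the -y side.

{"api": "carry_out", "payload": {
  "deltas": [
    [-0.015,0,0,0,0,0,1],
    [-0.04,0,0,0,0,0,1],
    [-0.045,0,0,0,0,0,1],
    [-0.045,0,0,0,0,0,1],
    [-0.038,0,0.01,0,0,0,1],
    [0,0,0.04,0,0,0,1],
    [0,0,0.045,0,0,0,1],
    [0,0,0.03,0,0,0,1],
    [0,0,0.012,0,0,0,1],
    [0,0,0.005,0,0,0,1]
  ]
}}

```text
clock: 11.9
tool_pos: [546.9, -140.2, 8.9]
ee_rot: [-0.001, 0.719, 0.695, -0.001]
contact_force: [0.5, -0.4, -1.0]
opening: 0.201
finger_force: 98.2
```

{"api": "carry_out", "payload": {
  "deltas": [
    [0,0,0.003,0,0,0,1],
    [0,0,0,0,0,0,1],
    [0,0,0,0,0,0,1]
  ]
}}

```text
clock: 12.2
tool_pos: [548.5, -139.7, 8.2]
ee_rot: [0.001, 0.718, 0.696, 0.001]
contact_force: [0.1, -0.8, -1.9]
opening: 0.202
finger_force: 98.2
```

{"api": "carry_out", "payload": {
  "deltas": [
    [0,0,0.0025,0,0,0,1],
    [0,0,0,0,0,0,1],
    [0,0,0,0,0,0,0.4],
    [0,0,0,0,0,0,0],
    [0,0,0,0,0,0,0],
    [0,0,0,0,0,0,0]
  ]
}}

```text
clock: 12.8
tool_pos: [547.3, -139.5, 4.2]
ee_rot: [-0.0, 0.718, 0.696, -0.0]
contact_force: [0.8, -0.4, 0.1]
opening: 0.5
finger_force: 0.0
```

{"api": "carry_out", "payload": {
  "deltas": [
    [0,0,-0.03,0,0,0,0],
    [0,0,-0.045,0,0,-3,-0.5],
    [0,0,-0.045,0,0,-8.4,-1],
    [0,0,-0.045,0,0,-8.4,-1],
    [0,0,-0.045,0,0,-8.4,-1],
    [0,0,0,0,0,-8.4,-1],
    [0,0,0,0,0,-8.4,-1],
    [0,0,0,0,0,-8.4,-1],
    [0,0,0,0,0,-8.4,-1],
    [0,0,0,0,0,-8.4,-1]
  ]
}}

```text
clock: 13.8
tool_pos: [547.2, -139.6, 214.2]
ee_rot: [-0.0, 0.185, 0.983, -0.0]
contact_force: [-0.7, 0.5, -0.8]
opening: 0.997
finger_force: 0.0
```

{"api": "carry_out", "payload": {
  "deltas": [
    [0,0,0,0,0,-8.4,-1],
    [0,0,0,0,0,-8.4,-1],
    [0,0.02,0,0,0,-3,-1],
    [0,0.045,0,0,0,0,-1],
    [0,0.045,0,0,0,0,-1],
    [0,0.045,0,0,0,0,-1],
    [0,0.04,0,0,0,0,-1],
    [0,0,0,0,0,0,-1],
    [0,0,0,0,0,0,-1]
  ]
}}

```text
clock: 14.7
tool_pos: [554.2, 57.6, 214.4]
ee_rot: [0.0, 0.014, 1.0, -0.0]
contact_force: [0.8, -0.0, -0.8]
opening: 1.001
finger_force: 0.0
```

```bash
python3 - <<'E'
from h import *
snap("c7",[("wrist",(0,0,512,384),(0,0,800,600))])
import pickle
c=pickle.load(open("c7.pkl","rb"))["wrist"]
p0=[552,62,0,-.025]
L=[[x,y,75] for x,y in((-52.5,-31.5),(52.5,-31.5),(52.5,31.5),(-52.5,31.5))]
print(proj(c,place(p0,L)).round(1).tolist()); g=cv2.cvtColor(c["frame"],cv2.COLOR_RGB2GRAY).astype(int)
m=proj(c,place(p0,[[0,0,75]]))[0].round().astype(int); print(m)
print("row",g[m[1]-2:m[1]+3,m[0]-75:m[0]+75].mean(0).round().astype(int).tolist()); print("col",g[max(0,m[1]-110):m[1]+110,m[0]-2:m[0]+3].mean(1).round().astype(int).tolist())
E
```

```text
clk 14.75 tcp [554.5  55.7 214.2] yaw 3.11 z [-0.    -0.001 -1.   ] F [-0.1 -1.2 -0.2] open 1.001 q [ 0.57  0.47 -1.    1.8   0.44  1.12  0.96]
[[228.0, 127.4], [231.0, 230.9], [291.6, 230.7], [294.8, 127.2]]
[261 182]
row [178, 178, 179, 181, 182, 180, 179, 180, 182, 181, 177, 182, 181, 179, 179, 176, 174, 170, 166, 164, 149, 127, 99, 94, 94, 94, 97, 96, 95, 96, 97, 94, 95, 96, 95, 98, 95, 96, 97, 96, 95, 86, 71, 62, 55, 41, 29, 35, 43, 40, 28, 18, 22, 20, 19, 24, 20, 24, 20, 21, 23, 31, 45, 62, 64, 65, 66, 66, 66, 66, 66, 64, 61, 58, 51, 44, 38, 38, 42, 39, 42, 39, 41, 43, 39, 38, 37, 41, 35, 37, 30, 15, 14, 16, 15, 15, 15, 11, 17, 13, 17, 19, 27, 38, 33, 25, 27, 33, 36, 39, 43, 50, 56, 57, 59, 57, 57, 58, 58, 57, 58, 60, 59, 57, 56, 58, 58, 58, 57, 58, 58, 54, 57, 57, 55, 56, 57, 58, 55, 57, 57, 56, 57, 56, 57, 56, 55, 56, 55, 54]
col [116, 118, 119, 119, 117, 119, 119, 117, 117, 119, 119, 117, 118, 120, 118, 119, 119, 119, 117, 120, 120, 120, 120, 119, 121, 120, 120, 115, 99, 81, 67, 59, 53, 54, 54, 53, 58, 54, 55, 57, 53, 56, 54, 56, 55, 56, 55, 56, 56, 55, 54, 53, 49, 45, 44, 50, 44, 33, 13, 15, 19, 14, 14, 15, 15, 13, 16, 14, 13, 15, 13, 15, 23, 47, 75, 86, 91, 89, 86, 69, 38, 14, 13, 17, 13, 16, 15, 15, 15, 11, 10, 22, 43, 72, 87, 90, 93, 89, 70, 38, 14, 15, 15, 14, 13, 16, 14, 15, 10, 13, 32, 68, 106, 121, 132, 138, 119, 79, 37, 19, 20, 20, 22, 21, 21, 21, 21, 17, 29, 61, 84, 91, 92, 91, 73, 43, 19, 16, 18, 12, 13, 11, 13, 15, 13, 15, 14, 14, 24, 29, 31, 29, 29, 30, 31, 30, 30, 36, 49, 62, 72, 82, 86, 90, 90, 91, 89, 92, 90, 91, 90, 91, 90, 87, 88, 91, 89, 90, 88, 89, 91, 89, 88, 90, 89, 88, 90, 90, 91, 88, 88, 87, 87, 89, 87, 86, 90, 85, 85, 88, 89, 87, 87, 87, 88, 87, 90, 87, 89, 85, 92, 121, 160, 184, 190, 191, 189, 189, 188, 185]
```

```bash
python3 - <<'E'
from h import *; import pickle
c=pickle.load(open("c7.pkl","rb"))["wrist"]
g=cv2.cvtColor(cv2.GaussianBlur(c["frame"],(3,3),0),cv2.COLOR_RGB2GRAY)
# predicted edges overlay; two hypotheses, 2.5x crop
def ov(p,im,s,u,v):
    for hx,hy,z,col in((52.5,31.5,75,(0,255,0)),(55.5,34.5,75,(0,255,255))):
        q=(proj(c,place(p,[[-hx,-hy,z],[hx,-hy,z],[hx,hy,z],[-hx,hy,z]]))-[u,v]+.5)*s
        cv2.polylines(im,[np.round(q*16).astype(int)],True,col,1,shift=4)
    q=(proj(c,place(p,[[-75,-55,75],[115,-55,75],[115,115,75],[-75,115,75]]))-[u,v]+.5)*s
    cv2.polylines(im,[np.round(q*16).astype(int)],True,(255,0,255),1,shift=4)
u,v,w,h=160,80,240,210
A=cv2.resize(cv2.convertScaleAbs(c["frame"][v:v+h,u:u+w,::-1],alpha=1.5),None,fx=2.8,fy=2.8,interpolation=cv2.INTER_CUBIC)
p=[552,62,0,-.025]; ov(p,A,2.8,u,v)
for x in range(0,A.shape[1],56): cv2.putText(A,str(x),(x,8),0,.3,(0,0,255),1)
cv2.imwrite("pics/c8.png",A); print(A.shape)
E
```

```text
(588, 672, 3)
```

View pics/c8.png

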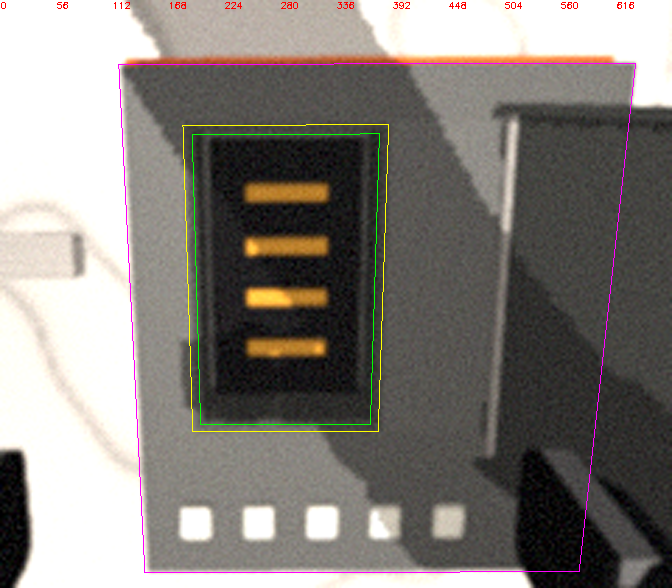

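The overlay at (552, 62, yaw -0.025) fits the deck outline and the chamfer to about 1 mm. The bay mouth runs from about (187,124) to (384,431). Next I'll go over the short pack, passing above the open cover.

{"api": "carry_out", "payload": {
  "deltas": [
    [0,0,-0.045,0,0,0,-1],
    [0.01,0.015,-0.03,0,0,0,-1],
    [0.012,0.04,0,0,0,0,-1],
    [0.012,0.04,0,0,0,0,-1],
    [0.012,0.04,0,0,0,0,-1],
    [0.012,0.04,0,0,0,0,-1],
    [0.012,0.04,0,0,0,0,-1],
    [0.012,0.04,0,0,0,0,-1],
    [0.009,0.035,0.02,0,0,0,-1],
    [0,0.01,0.045,0,0,0,-1]
  ]
}}

```text
clock: 15.75
tool_pos: [473.3, 363.5, 227.4]
ee_rot: [0.003, 0.015, 1.0, 0.004]
contact_force: [1.5, 0.3, -0.0]
opening: 1.0
finger_force: 0.0
```

{"api": "carry_out", "payload": {
  "deltas": [
    [0,0,0.044,0,0,0,-1],
    [0,0,0,0,0,0,-1],
    [0,0,0,0,0,0,-1]
  ]
}}

```text
clock: 16.05
tool_pos: [474.4, 357.1, 180.5]
ee_rot: [-0.0, 0.017, 1.0, -0.0]
contact_force: [-0.1, 0.8, 1.3]
opening: 0.998
finger_force: 0.0
```

```bash
python3 - <<'E'
from h import *; import pickle
snap("c9",[("wrist",(0,0,512,384),(0,0,800,600))])
c=pickle.load(open("c9.pkl","rb"))["wrist"]; d=pickle.load(open("d0.pkl","rb"))
b=proj(c,place([470.4,364,0,-.02],box(100,58,40))); lo=b.min(0).astype(int)-10; hi=b.max(0).astype(int)+10; print(lo,hi)
f=c["frame"].astype(int); print("means",f[lo[1]:lo[1]+5,lo[0]:lo[0]+5].mean((0,1)))
m0=np.argwhere
for t in(55,70):
    m=dark(c,lo[0],max(lo[1],0),hi[0]-lo[0],hi[1]-lo[1],t); r=np.argwhere(m); print(t,r.min(0),r.max(0))
    for o in([(c,m)],[(c,m),(d["scene"],dark(d["scene"],355,150,48,52,50))]):
        p,e=fitmask(o,box(100,58,40),[470.4,364,0,-.02]); print(p.round(2),round(e,3))
# label in wrist view
l=((f.min(2)>120)&(dark(c,lo[0],max(lo[1],0),hi[0]-lo[0],hi[1]-lo[1],60)>0)).astype(np.uint8)
R_=cv2.minAreaRect(np.argwhere(l)[:,::-1].astype(np.float32)); print("label",R_,hit(c,R_[0],40).round(1))
E
```

```text
clk 16.1 tcp [474.9 358.1 182.1] yaw 3.107 z [ 0.002  0.002 -1.   ] F [-0.6 -0.2  0.8] open 0.999 q [-0.03  0.57 -0.97  1.75  0.52  1.1   0.37]
[222 115] [304 236]
means [150.96 143.6  135.12]
55 [128 232] [227 291]
[ 4.7186e+02  3.6211e+02 -2.4300e+00 -2.0000e-02] 0.021
[ 4.7146e+02  3.6228e+02  1.6800e+00 -2.0000e-02] 0.098
70 [127 231] [227 292]
[ 4.7084e+02  3.6203e+02  9.8000e-01 -1.0000e-02] 0.03
[ 4.7080e+02  3.6221e+02  2.1100e+00 -1.0000e-02] 0.095
label ((261.5, 169.5), (33.0, 35.0), 90.0) [460.2 362.   40. ]
```

{"api": "carry_out", "payload": {
  "deltas": [
    [0.0035,0.004,0.04,0,0,-0.8,-1],
    [0,0,0.04,0,0,0,-1],
    [0,0,0.035,0,0,0,-1],
    [0,0,0.02,0,0,0,-1],
    [0,0,0.01,0,0,0,-1],
    [0,0,0,0,0,0,-1],
    [0,0,0,0,0,0,-1],
    [0,0,0,0,0,0,-1],
    [0,0,0,0,0,0,-1]
  ]
}}

```text
clock: 17.0
tool_pos: [470.8, 362.8, 36.7]
ee_rot: [0.001, 0.009, 1.0, 0.001]
contact_force: [0.4, -0.2, -0.2]
opening: 0.998
finger_force: 0.0
```

```bash
python3 -c "
from h import *
goto([471,362.2,20],3.127)"
```

```text
clk 17.0 tcp [470.8 362.8  36.7] yaw 3.123 z [ 0.002  0.001 -1.   ] F [ 0.4 -0.2 -0.2] open 0.998 q [-0.14  0.73 -0.84  1.86  0.71  0.87  0.23]
shift [-0.1 -0.6 16.7]
turn [ 0.08  0.12 -0.22] shift after turn [-0.2 -0.6 16.7]
```

{"api": "carry_out", "payload": {
  "deltas": [
    [0,-0.0005,0.01,0,0,0,-0.8],
    [0,0,0.006,0,0,0,-0.5],
    [0,0,0,0,0,0,-0.4],
    [0,0,0,0,0,0,0],
    [0,0,0,0,0,0,1],
    [0,0,0,0,0,0,1],
    [0,0,0,0,0,0,1],
    [0,0,0,0,0,0,1]
  ],
  "grip_force": 50
}}

```text
clock: 17.8
tool_pos: [470.0, 361.5, 19.1]
ee_rot: [-0.0, 0.009, 1.0, -0.0]
contact_force: [-0.3, -0.1, -3.2]
opening: 0.663
finger_force: 55.7
```

{"api": "carry_out", "payload": {
  "deltas": [
    [0,0,-0.01,0,0,0,1],
    [0,0,-0.035,0,0,0,1],
    [0,0,-0.045,0,0,0,1],
    [0,0,-0.045,0,0,0,1],
    [0,0,-0.045,0,0,0,1],
    [0,0,-0.045,0,0,0,1],
    [0,0,-0.01,0,0,0,1],
    [0,0,0,0,0,0,1],
    [0,0,0,0,0,0,1]
  ]
}}

```text
clock: 18.7
tool_pos: [469.6, 360.5, 252.8]
ee_rot: [-0.001, 0.009, 1.0, -0.001]
contact_force: [-0.4, -1.0, -4.5]
opening: 0.661
finger_force: 55.7
```

```bash
python3 - <<'E'
from h import *; import pickle
snap("c10",[("wrist",(0,0,512,384),(0,0,800,600)),("scene",(0,0,512,384),(0,0,400,300))])
goto([552,62,245],np.pi-.025)
c=pickle.load(open("c10.pkl","rb"))["wrist"]
from cell import sensors
t=sensors.read_state()["tool_pos"]; 
for t_ in(55,):
    g=c["frame"].max(2); print(proj(c,np.array([place([t[0],t[1],t[2]-20,-.02],[[x,y,z]])[0] for x in(-50,50) for y in(-29,29) for z in(0,40)])).round().tolist())
    print(g[60:384:4,261].tolist())
E
```

```text
clk 18.8 tcp [469.4 360.4 251.9] yaw 3.123 z [-0.003 -0.003 -1.   ] F [-0.2 -0.5 -3.7] open 0.664 q [ 0.    0.51 -1.02  1.67  0.45  1.23  0.43]
clk 18.8 tcp [469.4 360.4 251.9] yaw 3.123 z [-0.003 -0.003 -1.   ] F [-0.2 -0.5 -3.7] open 0.664 q [ 0.    0.51 -1.02  1.67  0.45  1.23  0.43]
shift [ -88.  -296.9    7.5]
turn [-0.17 -0.17  0.39] shift after turn [ -90.  -296.3    6.9]
[[205.0, 147.0], [188.0, 157.0], [310.0, 147.0], [326.0, 158.0], [212.0, 303.0], [200.0, 351.0], [302.0, 303.0], [313.0, 352.0]]
[169, 178, 177, 186, 182, 182, 182, 190, 182, 184, 184, 185, 186, 187, 184, 166, 188, 187, 185, 188, 187, 182, 189, 56, 4, 19, 20, 26, 18, 25, 20, 64, 95, 97, 19, 16, 15, 15, 145, 190, 158, 116, 124, 114, 120, 122, 123, 118, 121, 119, 118, 123, 116, 119, 120, 118, 129, 121, 125, 123, 125, 118, 117, 129, 114, 32, 11, 11, 1, 12, 21, 11, 12, 13, 0, 7, 11, 10, 4, 7, 5]
```

{"api": "carry_out", "payload": {
  "deltas": [
    [-0.006,-0.02,0,0,0,0,1],
    [-0.012,-0.04,0,0,0,0,1],
    [-0.012,-0.04,0,0,0,0,1],
    [-0.012,-0.04,0,0,0,0,1],
    [-0.012,-0.04,0,0,0,0,1],
    [-0.012,-0.04,0,0,0,0,1],
    [-0.012,-0.04,0,0,0,0,1],
    [-0.008,-0.025,0,0,0,0.4,1],
    [-0.003,-0.011,0,0,0,0,1],
    [0,0,0,0,0,0,1]
  ]
}}

```text
clock: 19.8
tool_pos: [553.4, 62.4, 252.8]
ee_rot: [-0.001, 0.014, 1.0, -0.0]
contact_force: [-0.6, 0.5, -3.4]
opening: 0.665
finger_force: 55.6
```

{"api": "carry_out", "payload": {
  "deltas": [
    [0,0,0.03,0,0,0,1],
    [0,0,0.035,0,0,0,1],
    [0,0,0.035,0,0,0,1],
    [0,0,0.03,0,0,0,1],
    [0,0,0.015,0,0,0,1],
    [0,0,0,0,0,0,1],
    [0,0,0,0,0,0,1],
    [0,0,0,0,0,0,1]
  ]
}}

```text
clock: 20.6
tool_pos: [554.8, 65.1, 111.1]
ee_rot: [0.002, 0.012, 1.0, 0.0]
contact_force: [-0.1, -0.4, -3.0]
opening: 0.666
finger_force: 55.5
```

```bash
python3 -c "
from h import *
goto([551,62,74],3.1166)"
```

```text
clk 20.6 tcp [554.8  65.1 111.1] yaw 3.117 z [ 0.003  0.001 -1.   ] F [-0.1 -0.4 -3. ] open 0.666 q [ 0.49  0.59 -0.92  1.9   0.58  0.94  0.84]
shift [ 3.8 -3.3 37.1]
turn [0.05 0.18 0.02] shift after turn [ 3.7 -3.2 37.1]
```

{"api": "carry_out", "payload": {
  "deltas": [
    [0.0035,-0.003,0.008,0,0,0,1],
    [0,0,0,0,0,0,1],
    [0,0,0,0,0,0,1],
    [0,0,0,0,0,0,1],
    [0,0,0,0,0,0,1]
  ]
}}

```text
clock: 21.1
tool_pos: [550.3, 61.2, 101.5]
ee_rot: [0.0, 0.013, 1.0, 0.0]
contact_force: [-0.5, -0.4, -3.3]
opening: 0.669
finger_force: 55.5
```

```bash
python3 - <<'E'
from h import *; import pickle
snap("c11",[("wrist",(0,0,512,384),(0,0,800,600)),("scene",(0,0,512,384),(0,0,400,300))])
goto([551,62,74],3.1166)
c=pickle.load(open("c11.pkl","rb"))["wrist"]
g=c["frame"].max(2); print(proj(c,place([552,62,0,-.025],[[-75,0,75],[-55.5,0,75],[-52.5,0,75],[-50,0,84],[-50,0,124],[115,0,75],[50,0,124]])).round(1).tolist()); print(g[60:200:1,262].tolist())
E
```

```text
clk 21.2 tcp [550.2  61.2 101.5] yaw 3.116 z [ 0.  0. -1.] F [ 0.6 -1.1 -3.3] open 0.666 q [ 0.49  0.6  -0.91  1.91  0.59  0.93  0.83]
clk 21.2 tcp [550.2  61.2 101.5] yaw 3.116 z [ 0.  0. -1.] F [ 0.6 -1.1 -3.3] open 0.666 q [ 0.49  0.6  -0.91  1.91  0.59  0.93  0.83]
shift [-0.8  0.8 27.5]
turn [ 0.    0.02 -0.01] shift after turn [-0.8  0.8 27.5]
[[258.3, 103.2], [258.2, 139.0], [258.2, 144.3], [258.3, 150.7], [258.7, 162.9], [257.9, 376.3], [258.3, 358.5]]
[235, 234, 235, 235, 235, 235, 235, 234, 235, 234, 234, 235, 236, 234, 235, 234, 235, 236, 235, 235, 236, 236, 230, 210, 200, 189, 169, 159, 161, 159, 162, 156, 161, 157, 159, 161, 167, 154, 164, 167, 168, 169, 151, 131, 84, 71, 68, 71, 75, 73, 69, 70, 70, 70, 73, 71, 70, 70, 70, 74, 68, 72, 69, 67, 70, 72, 74, 69, 75, 66, 72, 78, 73, 71, 72, 67, 68, 73, 71, 66, 61, 61, 59, 53, 32, 23, 19, 22, 24, 21, 23, 23, 7, 3, 14, 0, 16, 2, 3, 16, 7, 16, 14, 19, 24, 16, 19, 23, 21, 19, 21, 18, 16, 23, 22, 23, 15, 18, 31, 22, 8, 27, 21, 35, 57, 77, 81, 76, 87, 78, 78, 81, 78, 62, 40, 22, 15, 21, 12, 19]
```

{"api": "carry_out", "payload": {
  "deltas": [
    [-0.0005,0.0005,0.005,0,0,0,1],
    [0,0,0.005,0,0,0,1],
    [0,0,0.005,0,0,0,1],
    [0,0,0.003,0,0,0,1],
    [0,0,0,0,0,0,1],
    [0,0,0,0,0,0,1]
  ]
}}

```text
clock: 21.8
tool_pos: [550.6, 61.8, 83.3]
ee_rot: [-0.0, 0.013, 1.0, 0.0]
contact_force: [-0.4, -1.1, -2.8]
opening: 0.665
finger_force: 55.6
```

{"api": "carry_out", "payload": {
  "deltas": [
    [0,0,0.004,0,0,0,1],
    [0,0,0.003,0,0,0,1],
    [0,0,0.0015,0,0,0,1],
    [0,0,0,0,0,0,1],
    [0,0,0,0,0,0,1]
  ]
}}

```text
clock: 22.3
tool_pos: [550.6, 61.7, 74.8]
ee_rot: [0.0, 0.013, 1.0, 0.0]
contact_force: [-0.1, 0.8, -3.0]
opening: 0.668
finger_force: 55.6
```

{"api": "carry_out", "payload": {
  "deltas": [
    [0,0,0.0015,0,0,0,1],
    [0,0,0,0,0,0,1],
    [0,0,0,0,0,0,0.2],
    [0,0,0,0,0,0,-0.5],
    [0,0,0,0,0,0,-0.5],
    [0,0,0,0,0,0,-0.5],
    [0,0,0,0,0,0,-0.5]
  ]
}}

```text
clock: 23.0
tool_pos: [550.8, 61.8, 73.6]
ee_rot: [0.0, 0.013, 1.0, 0.0]
contact_force: [0.1, -0.1, 0.5]
opening: 0.751
finger_force: 0.0
```

{"api": "carry_out", "payload": {
  "deltas": [
    [0,0,-0.02,0,0,0,-0.5],
    [-0.001,0,-0.025,0,0,0,-0.3],
    [0,0,0,0,0,0,1],
    [0,0,0,0,0,0,1],
    [0,0,0,0,0,0,1],
    [0,0,0,0,0,0,1],
    [0,0,0,0,0,0,1],
    [0,0,0.01,0,0,0,1],
    [0,0,0.007,0,0,0,1],
    [0,0,0,0,0,0,1]
  ],
  "grip_force": 30
}}

```text
clock: 24.0
tool_pos: [550.5, 61.3, 99.7]
ee_rot: [-0.001, 0.013, 1.0, -0.0]
contact_force: [0.2, 0.1, 0.4]
opening: 0.004
finger_force: 0.0
```

```bash
python3 -c "
from h import *
goto([551.5,62,75],3.1166)"
```

```text
clk 24.0 tcp [550.5  61.3  99.7] yaw 3.116 z [-0.003 -0.    -1.   ] F [0.2 0.1 0.4] open 0.004 q [ 0.49  0.6  -0.91  1.91  0.6   0.93  0.83]
shift [-1.1  0.7 24.7]
turn [-0.03 -0.17 -0.01] shift after turn [-1.   0.7 24.7]
```

{"api": "carry_out", "payload": {
  "deltas": [
    [-0.001,0.0005,0.003,0,0,0,1],
    [0,0,0.003,0,0,0,1],
    [0,0,0.003,0,0,0,1],
    [0,0,0,0,0,0,1],
    [0,0,0,0,0,0,1]
  ]
}}

```text
clock: 24.5
tool_pos: [552.6, 62.1, 92.3]
ee_rot: [0.0, 0.013, 1.0, -0.0]
contact_force: [0.0, -0.3, 0.4]
opening: 0.0
finger_force: 0.0
```

{"api": "carry_out", "payload": {
  "deltas": [
    [0,0,0.003,0,0,0,1],
    [0,0,0.003,0,0,0,1],
    [0,0,0.003,0,0,0,1],
    [0,0,0,0,0,0,1],
    [0,0,0,0,0,0,1]
  ]
}}

```text
clock: 25.0
tool_pos: [552.9, 62.2, 83.3]
ee_rot: [0.0, 0.013, 1.0, 0.0]
contact_force: [1.1, -0.4, 0.7]
opening: 0.0
finger_force: 0.5
```

{"api": "carry_out", "payload": {
  "deltas": [
    [0,0,0.003,0,0,0,1]
  ]
}}

```text
clock: 25.1
tool_pos: [552.9, 62.3, 80.8]
ee_rot: [0.0, 0.013, 1.0, -0.0]
contact_force: [-1.4, -0.7, 4.8]
opening: 0.001
finger_force: 2.6
```

```bash
python3 - <<'E'
from h import *; import pickle
snap("c12",[("scene",(0,0,512,384),(0,0,800,600)),("side",(0,0,512,384),(0,0,800,600)),("wrist",(0,0,512,384),(0,0,800,600))])
cs=pickle.load(open("c12.pkl","rb")); c=cs["scene"]
g=c["frame"].max(2)
for z in(75,83,95):
    print(z,proj(c,place([552,62,0,-.025],[[50,-29,z],[50,29,z],[-50,-29,z],[-50,29,z],[52.5,0,75]])).round(1).tolist())
for u in(268,276,): print(u,g[160:225,u].tolist())
w=cs["wrist"]; h=w["frame"].max(2)
print(proj(w,place([552,62,0,-.025],[[-50,-20,z] for z in(75,83,95)]+[[-52.5,-20,75],[-75,-20,75]])).round(1).tolist())
for u in(225,232): print(u,h[90:200,u].tolist())
E
```

```text
clk 25.25 tcp [552.9  62.2  80.3] yaw 3.116 z [ 0.001  0.    -1.   ] F [1.8 0.3 0.9] open 0.001 q [ 0.47  0.63 -0.89  1.92  0.63  0.89  0.8 ]
75 [[264.8, 204.8], [287.9, 205.5], [265.6, 173.0], [287.3, 173.7], [276.4, 206.0]]
83 [[264.9, 203.1], [288.2, 203.9], [265.7, 171.2], [287.5, 171.9], [276.4, 206.0]]
95 [[265.1, 200.5], [288.5, 201.3], [265.8, 168.4], [287.9, 169.1], [276.4, 206.0]]
268 [5, 14, 18, 3, 13, 27, 16, 12, 20, 21, 8, 8, 13, 21, 21, 15, 15, 23, 18, 12, 14, 14, 5, 16, 7, 3, 11, 8, 16, 11, 5, 7, 7, 0, 13, 5, 22, 25, 18, 5, 24, 17, 15, 23, 18, 12, 39, 88, 76, 81, 76, 75, 78, 72, 80, 74, 76, 78, 76, 78, 73, 79, 78, 80, 72]
276 [8, 25, 18, 14, 6, 20, 0, 23, 19, 17, 15, 5, 9, 4, 15, 19, 20, 22, 11, 4, 9, 22, 29, 72, 65, 66, 64, 66, 67, 59, 71, 96, 99, 100, 101, 102, 73, 13, 8, 39, 35, 3, 22, 16, 4, 3, 28, 73, 78, 78, 77, 78, 77, 75, 78, 74, 77, 70, 73, 73, 75, 75, 77, 80, 80]
[[216.6, 148.5], [214.3, 150.5], [210.5, 154.0], [216.4, 143.5], [214.7, 96.2]]
225 [171, 172, 173, 176, 178, 169, 127, 87, 75, 74, 74, 74, 75, 74, 74, 72, 70, 77, 76, 76, 74, 77, 74, 77, 72, 74, 76, 72, 78, 75, 75, 75, 71, 75, 79, 79, 72, 74, 71, 78, 75, 79, 78, 74, 80, 75, 73, 77, 57, 63, 65, 65, 53, 37, 14, 19, 5, 15, 8, 12, 13, 18, 21, 12, 21, 15, 16, 18, 25, 20, 24, 20, 20, 21, 23, 17, 11, 20, 16, 31, 51, 56, 64, 57, 61, 58, 51, 48, 35, 21, 18, 23, 12, 15, 20, 19, 25, 21, 15, 17, 26, 23, 19, 60, 128, 169, 178, 172, 172, 166]
232 [168, 170, 170, 177, 174, 167, 129, 92, 69, 74, 76, 73, 73, 79, 74, 73, 75, 68, 77, 76, 76, 73, 76, 73, 78, 75, 75, 74, 76, 75, 77, 78, 78, 76, 76, 79, 80, 69, 77, 77, 72, 75, 69, 79, 70, 71, 80, 70, 62, 61, 61, 60, 52, 34, 12, 8, 17, 14, 9, 15, 5, 15, 21, 24, 23, 18, 24, 22, 18, 18, 21, 16, 27, 22, 21, 18, 23, 22, 29, 44, 65, 82, 86, 91, 79, 86, 87, 67, 41, 25, 12, 13, 22, 29, 25, 22, 24, 24, 24, 19, 18, 18, 28, 66, 117, 159, 168, 170, 171, 174]
```

{"api": "carry_out", "payload": {
  "deltas": [
    [0,0,0.003,0,0,0,1],
    [0,0,0.0015,0,0,0,1],
    [0,0,0.001,0,0,0,1],
    [0,0,0,0,0,0,1]
  ]
}}

```text
clock: 25.65
tool_pos: [552.9, 62.2, 75.1]
ee_rot: [0.0, 0.013, 1.0, -0.0]
contact_force: [0.4, -0.2, 5.6]
opening: -0.003
finger_force: 2.9
```

{"api": "carry_out", "payload": {
  "deltas": [
    [0,0,0.001,0,0,0,1],
    [0,0,0,0,0,0,1]
  ]
}}

```text
clock: 25.85
tool_pos: [552.9, 62.3, 75.1]
ee_rot: [0.0, 0.013, 1.0, -0.001]
contact_force: [-1.9, -1.5, 14.4]
opening: 0.003
finger_force: 6.6
```

It is home: sustained 14 N at z 75.1. Retreating, then a numeric check.

{"api": "carry_out", "payload": {
  "deltas": [
    [0,0,-0.01,0,0,0,1],
    [0,0,-0.04,0,0,0,1],
    [0,0,-0.045,0,0,0,1],
    [0,0,-0.045,0,0,0,1],
    [0,0,0,0,0,0,1],
    [0,0,0,0,0,0,1]
  ]
}}

```text
clock: 26.45
tool_pos: [552.5, 61.8, 214.2]
ee_rot: [0.0, 0.013, 1.0, -0.0]
contact_force: [-0.3, -0.2, -0.0]
opening: -0.003
finger_force: 0.0
```

```bash
python3 - <<'E'
from h import *; import pickle
snap("c13",[("scene",(0,0,512,384),(0,0,800,600)),("side",(0,0,512,384),(0,0,800,600)),("wrist",(0,0,512,384),(0,0,800,600))])
cs=pickle.load(open("c13.pkl","rb")); w=cs["wrist"]; h=w["frame"].max(2)
n,l,s,ce=cv2.connectedComponentsWithStats(((w["frame"].min(2)>95)).astype(np.uint8))
m=proj(w,[[552,62,75]])[0]; print("bay px",m.round(1)); i=[k for k in range(1,n) if s[k,4]>300 and np.hypot(*(ce[k]-m))<80]
for k in i:
    r=cv2.minAreaRect(np.argwhere(l==k)[:,::-1].astype(np.float32)); print(s[k],r,[place([0,0,0,.025],hit(w,r[0],z)-[552,62,0]).round(1).tolist() for z in(75,95)],hit(w,r[0],75).round(1))
# expected pixel lines of the pack's top at flush vs proud; profiles
for z in(71,75,79,95): print(z,proj(w,place([552,62,0,-.025],[[-50,18,z],[50,18,z],[25,-29,z],[25,29,z]])).round(1).tolist())
P=proj(w,place([552,62,0,-.025],[[0,18,75],[25,0,75]])).round().astype(int); print(P)
print("col",h[80:260,P[0,0]].tolist()); print("row",h[P[1,1],P[1,0]-60:P[1,0]+60].tolist())
E
```

```text
clk 26.6 tcp [551.4  61.4 212. ] yaw 3.116 z [-0.003 -0.001 -1.   ] F [ 0.5  0.3 -0.1] open 0.0 q [ 0.57  0.48 -1.02  1.8   0.45  1.12  0.95]
bay px [257.7 184.6]
[     0      0    512    358 103258] ((255.50003051757812, 178.49996948242188), (356.99993896484375, 510.99993896484375), 90.0) [[-6.2, -2.1, 75.0], [-10.6, -2.0, 95.0]] [545.7  60.   75. ]
[ 239  157   37   54 1937] ((257.0, 183.5), (53.0, 36.0), 90.0) [[-1.2, -0.7, 75.0], [-6.0, -0.6, 95.0]] [550.8  61.4  75. ]
71 [[276.5, 132.8], [274.8, 230.2], [229.3, 207.4], [286.0, 207.5]]
75 [[276.8, 133.1], [275.0, 231.7], [229.0, 208.7], [286.3, 208.7]]
79 [[277.1, 133.3], [275.3, 233.2], [228.6, 209.9], [286.7, 210.0]]
95 [[278.3, 134.6], [276.2, 239.8], [227.0, 215.4], [288.3, 215.4]]
[[276 185]
 [258 209]]
col [145, 145, 140, 147, 142, 138, 145, 139, 143, 145, 148, 146, 142, 144, 136, 145, 141, 145, 144, 144, 140, 145, 143, 149, 151, 125, 81, 60, 62, 69, 67, 69, 62, 68, 69, 64, 65, 66, 67, 67, 67, 67, 65, 61, 68, 61, 67, 61, 52, 45, 40, 27, 13, 14, 13, 16, 21, 15, 19, 16, 18, 18, 17, 18, 15, 14, 25, 14, 18, 18, 18, 17, 18, 18, 
[... 269 characters left out ...]
18, 17, 16, 14, 12, 20, 17, 14, 20, 25, 18, 29, 42, 47, 51, 57, 66, 67, 53, 37, 15, 12, 14, 9, 19, 23, 9, 15, 20, 15, 8, 11, 21, 20, 16, 9, 12, 16, 9, 3]
row [216, 212, 214, 213, 213, 209, 186, 136, 107, 112, 104, 110, 113, 114, 111, 108, 112, 112, 116, 113, 111, 116, 110, 113, 115, 113, 106, 91, 74, 65, 54, 27, 21, 26, 27, 28, 31, 25, 28, 28, 32, 58, 98, 133, 132, 137, 139, 143, 144, 138, 144, 141, 144, 146, 140, 143, 145, 150, 151, 147, 140, 138, 144, 140, 150, 149, 142, 147, 144, 143, 139, 136, 145, 144, 146, 147, 148, 125, 77, 37, 15, 18, 16, 17, 12, 19, 23, 19, 16, 32, 33, 43, 42, 51, 48, 65, 71, 78, 66, 70, 74, 72, 69, 71, 67, 68, 71, 66, 69, 65, 68, 66, 71, 74, 66, 66, 69, 67, 68, 74]
```

```bash
python3 -c "
from cell import order
print(order.hand_in())"
```

```text
the job is handed in; nothing more can be done
None
```

The job is handed in, with no verdict returned: the cover was levered open and stood past upright when last viewed, the short pack is flush in the bay by force and image measurement, and the pry tool was set down on the bench (its final tilt was not measured).

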